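# Lock the slicing guide of the bread board with its red thumbscrew

### The arm

A 6-joint arm with a two-finger parallel gripper is mounted at the origin on a cart in front of the work surface, level with it; the furniture and walls round the work are solid. World frame = base frame: x ahead of the robot, y to its left, z up, the work surface at z = 0. Lengths are in mm, angles in degrees, forces in N, time in s.
With the tool pointing down it reaches from about 300 to 850 mm from the base axis. Payload 4.2 kg.
Tool frame: the origin (TCP) lies at the very end of the fingers, on their centre line; the grasp point (between the pads) lies 19 mm behind it (env.grasp_offset is the distance from the TCP to the grasp point, in mm); z points along the fingers, y is the line along which they close (so a half turn about z gives the same grasp; the last joint's range is limited). The gripper opens to 91 mm and grips with 3 to 60 N. Pads are 32 mm wide; open, the fingers measure 118 mm over their backs; the gripper's body (76 mm by 178 mm) begins 60 mm behind the grasp point.
Start: joints at [68.125, 18.312, 89.639, -0, 72.044, -1.146], TCP at [203.529, 537.791, 213.976] pointing down, gripper open.
Joint ranges: [-177.97, 177.97], [-48.28, 115.42], [12.27, 149.76], [-77.06, 257.06], [2.81, 150.46], [-146.56, 146.56]. Speed limits (degrees/s): [147.25, 147.25, 180, 180, 180, 180].

### API

Orientations are given as [roll, pitch, yaw] about the fixed x, y, z axes, in that order (R = Rz(yaw) Ry(pitch) Rx(roll)).
In Python, from workcell import env gives the robot as it stands. The module is installed in compiled form; this text tells all that it offers.
- The arm moves only by the tool send_rows, never from a script. Its argument "motion" is a list of rows, each an object of numbers: "tx", "ty", "tz": the shift along the tool's x, y, z in units of 500 mm (1.0 is 500 mm); "rx", "ry", "rz": the turn, a rotation vector about the tool's x, y, z in units of 30 degrees (1.0 is 30 degrees); "gripper": the closure, from -1 (fully open) to 1 (shut). In form: [{"tx": .., "ty": .., "tz": .., "rx": .., "ry": .., "rz": .., "gripper": ..}, ...]. A call has 1 to 12 rows; each row shifts and turns the commanded pose from where the row before left it, along the tool's axes as they then stand; what a row does not reach is not made up. A row lasts 1/8 s, in which the tool goes at most 62.5 mm and 10.7 degrees, less where a joint would pass 70% of its speed; a pose out of reach is approached as far as the arm can. A call with a number of a shift or a turn outside -1 to 1 is refused whole. A call with a gripper value outside its range is refused whole. The fingers move at their own pace and stop on an object; "grip_force" is the grip in N (left out, the last holds). Time passes only in rows, so rows that do not move let the fingers close. It gives the time, the measured TCP pose, the force, the opening and the grip force at its end, in the units of the state.
- env.state(): the state, without advancing time (a new reading comes with each control period).
- env.grab_frame(name): name is "side" or "top"; returns a dict with "frame" (480x640x3 uint8, red, green, blue), "vertical_fov" (degrees; the focal length in pixels is half the picture's height over the tangent of half this angle, whatever the lens; pixels are square), "cx", "cy" (the principal point, pixels), "rvec" (rotation vector, rad) and "tvec" (3), from world to camera coordinates, as OpenCV has them. Camera axes: x right, y down, z forward; pixel columns grow to the right and rows downward; lengths in mm; the calibration is good to about 2 mm. A picture is of the moment at which its call begins. There is no depth.
- env.job_done(): hands the job in; it is judged then, once.
The state is a dict: "time_s": time; "qpos": joint angles; "qvel": joint speeds; "effort": joint torques, N m; "ee_pos": TCP position; "ee_rot": TCP orientation; "force": force on the tool from outside, world axes, zero at the start; "torque": the same for the moment, N m; "gripper_width": finger opening in mm; "gripper_force": force on a finger pad.
Only numpy, scipy, OpenCV 4.12 (cv2) and the standard library are available. Lean on these libraries where they do the work, as an engineer would, in place of code of your own. Each camera call takes 0.05 s, during which the arm holds its last target. There are 200 camera calls.

### The job

Swing the blue guide on the bread board until the hole in its end plate lies over the hole in the board, then put the red thumbscrew down through both holes until its collar rests on the end plate (it has play and only drops in; no turning), and let go. Leave the black thumbscrew in its stand.

Things in the scene. Friction and masses are not known exactly. Their poses are not given: they have to be found in the camera images.
- board_hole (a point): Round through hole, 24 mm wide, in the bread board: a fixed wooden slab 180 (x) by 286 (y) by 28 mm high. The point is the centre of the hole's mouth in the board's top face, 28 mm above the worktop; z up. The guide's vertical hinge lies 210 mm from it along the board's +y. The hole is 55 mm from the board's middle towards +x, 100 mm towards -y.
- guide_hole (a point): Round through hole, 24 mm wide, in the guide's aluminium end plate (60 by 60 by 8 mm). The point is the centre of the hole's mouth in the plate's top face, 37 mm above the worktop; z up. The guide's hinge lies 210 mm from it along the guide's +y. It starts swung 0.35 to 0.6 rad towards the board's -x and can swing 0.2 rad past the lined-up place (no stop there).
- guide_grip (a point): Place to grip the guide from above: in its blue upright bar, 14 mm thick (guide's x), 110 mm long (y), top 79 mm above the worktop. The point is midway in its thickness, 17 mm below its top, 90 mm from the guide's hole and 120 mm from the hinge; the bar reaches 30 mm further towards the hole. Light hinge friction (about 1 N here) keeps the guide where it is left.
- red_screw_head (a point): Thumbscrew to use, 60 g: red round head 26 mm across, 36 mm tall; brass collar 42 mm across, 4 mm thick; shank 10 mm across, 32 mm long, pointed. The point is on its axis in the head: 14 mm below the top, 26 mm above the collar's underside, 58 mm above the tip; z up. It stands in a hole of a wooden stand, collar on top. Home in the board, the point is 35 mm above the board's top.
- black_screw_head (a point): The other thumbscrew, the same in shape but with a black head; the point is at the same place in it. It stays in the other hole of the fixed wooden stand (70 by 120 by 40 mm high, two holes 60 mm apart along its long side; red and black may be in either).

How it is judged:
By the outcome, as a careful person would: the job done as asked, in the order asked, and still so for the second after the job is handed in, with the robot touching nothing.
It also fails if it takes over 48 s, if anything falls off the work surface, if the arm or the gripper's body presses on something with over 40 N, if the wrist force passes 120 N, or if a joint passes its speed limit or range.

## Working session

There is one attempt and no reset: what is moved stays moved. The work goes in short steps, Python scripts to look and compute and a tool call to move; the robot and the scene stay as the last step left them, time stands still between calls to the robot, and variables do not carry over. Pictures are saved under pics/ and viewed, at most 10 in all, crops included, and the job is handed in when it is done.

Besides the shell and the picture viewer there is one more tool, called as name(argument=value, ...), one argument or row to a line, values as JSON. send_rows: Moves the arm, as the interface text tells. Shifts and turns lie within -1 to 1; 1 stands for 500 mm of shift or 30 degrees of turn. Its arguments: {"type":"object","properties":{"motion":{"type":"array"},"grip_force":{"type":"number"}},"required":["motion"]}

```bash
mkdir -p pics; cat > h.py <<'E'
import numpy as np, cv2
from workcell import env
def grab(n,save=None):
    f=env.grab_frame(n); f['n']=n
    fl=240/np.tan(np.radians(f['vertical_fov'])/2)
    f['K']=np.array([[fl,0,f['cx']],[0,fl,f['cy']],[0,0,1.]])
    f['R']=cv2.Rodrigues(np.array(f['rvec'],float))[0]; f['t']=np.array(f['tvec'],float).reshape(3)
    if save: cv2.imwrite('pics/'+save,f['frame'][:,:,::-1])
    return f
def ray(f,uv,z):
    d=f['R'].T@np.linalg.inv(f['K'])@np.array([uv[0],uv[1],1.]); c=-f['R'].T@f['t']
    return c+d*(z-c[2])/d[2]
def proj(f,p):
    q=f['K']@(f['R']@np.array(p,float)+f['t']); return q[:2]/q[2]
E
python3 - <<'E'
from h import *
for n in('top','side'):
    f=grab(n,n+'0.png'); print(n,f['K'][0,0],f['cx'],f['cy'],-f['R'].T@f['t'],f['R'][2])
print(env.state())
E
```

```text
top 539.2603478028701 330.04581113513103 234.4050141729515 [414.00204398 126.77783343 947.66836128] [ 0.10209048  0.01688432 -0.99463182]
side 494.06683237895237 318.61968522273185 238.69209595194033 [ 120.35951448 -453.66293805  584.37485166] [ 0.44030812  0.67739408 -0.58929281]
{'time_s': 0.1, 'qpos': array([ 6.81237965e+01,  1.83483364e+01,  8.96983948e+01, -1.24569343e-03,
        7.20448380e+01, -1.14751420e+00]), 'qvel': array([ 0.00829156, -0.11459452, -0.15056092,  0.07962178, -0.09467647,
        0.11541339]), 'effort': array([ 1.07797146e-03, -4.13334346e+01, -2.32508647e+01,  7.27568124e-02,
        4.22869425e-02, -4.25160511e-05]), 'ee_pos': array([203.37106905, 537.35456366, 213.20768921]), 'ee_rot': array([-1.79908425e+02, -6.49642314e-04,  1.59271695e+02]), 'force': array([-0.12107067,  0.62669527,  0.24339411]), 'torque': array([ 0.00433097, -0.01939881, -0.00289979]), 'gripper_force': 0.0, 'gripper_width': 90.99854530060603}
```

View pics/top0.png

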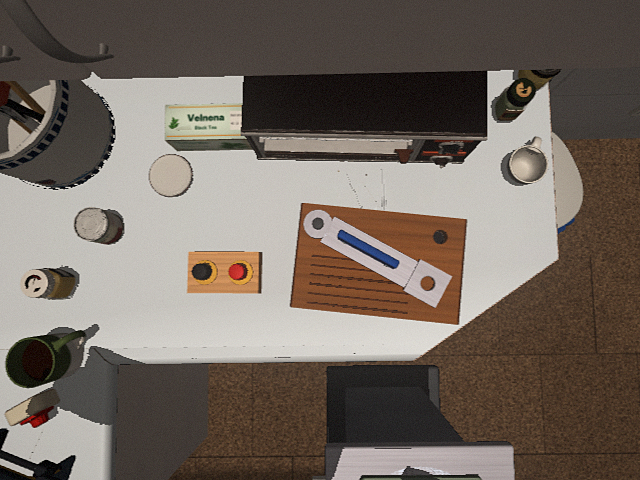

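View pics/side0.png

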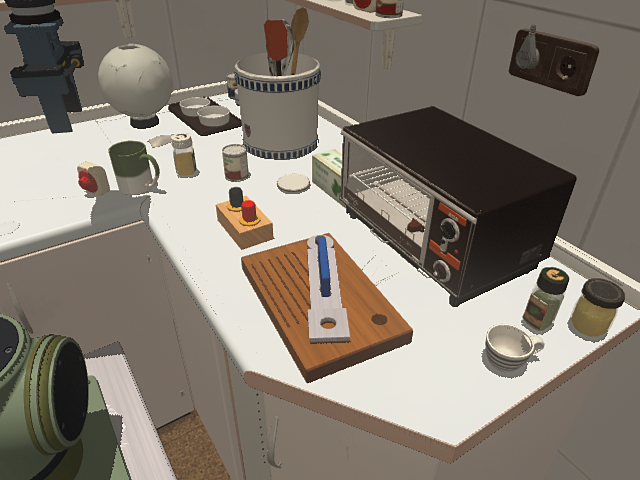

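The top view shows the board hole at about (440,237), the plate hole (428,284), the hinge (318,222), the blue bar from (340,233) to (398,265), and the red head (238,271) next to the black one (203,271). The side view shows the same layout: red head (249,211), plate hole (328,323) and board hole (380,319).

```bash
cat >> h.py <<'E'
def blob(m,near,r=60):
    n,l,s,c=cv2.connectedComponentsWithStats(m.astype(np.uint8))
    best=[(np.hypot(*(c[i]-near)),i) for i in range(1,n) if s[i,4]>15]
    i=min(best)[1]; return c[i],s[i],l==i
def hsv(f): return cv2.cvtColor(f['frame'],cv2.COLOR_RGB2HSV).astype(int)
E
python3 - <<'E'
from h import *
F={n:grab(n) for n in('top','side')}
C={'top':dict(red=(238,271),bh=(440,237),gh=(428,284),bar=(370,249),blk=(203,271)),'side':dict(red=(249,211),bh=(380,319),gh=(328,323),bar=(323,265),blk=(236,197))}
for n,f in F.items():
    H=hsv(f);h,s,v=H[...,0],H[...,1],H[...,2]
    M=dict(red=((h<6)|(h>174))&(s>170)&(v>90),bar=(h>100)&(h<130)&(s>120),bh=(v<85))
    for k,m in M.items():
        c,st,l=blob(m,C[n][k]); print(n,k,c,st)
        z=dict(red=80-4+4+0,bar=79,bh=28)[k]
        print('   ',ray(f,c,z).round(1))
    x,y=C[n]['gh']; print(H[y-14:y+15:2,x-16:x+17:3,1]);print(H[y-14:y+15:2,x-16:x+17:3,2])
    # enlarged crops
ims=[]
for n,(x,y) in (('top',(434,262)),('side',(350,320)),('top',(225,271)),('side',(245,210))):
    ims.append(cv2.resize(F[n]['frame'][y-36:y+36,x-48:x+48,::-1],None,fx=4,fy=4,interpolation=cv2.INTER_CUBIC))
cv2.imwrite('pics/c1.png',np.vstack([np.hstack(ims[:2]),np.hstack(ims[2:])]))
E
```

```text
top red [236.12365591 271.22580645] [229 264  16  16 186]
    [445.8 293.7  80. ]
top bar [367.90207156 248.53483992] [338 230  61  38 531]
    [479.3  80.8  79. ]
top bh [439.78481013 236.55063291] [433 230  15  14 158]
    [501.8 -45.   28. ]
[[ 14  15  15  18  17  19  17  19  13  10 136]
 [ 14  20  16  18  18  20  15  14  17  17  11]
 [ 18  13  20  13  14  14  21  16  17  17  16]
 [ 17  18  17  16  13 101   8  18  16  16  15]
 [ 16  20  19  12 192 169 177  19  17  18  14]
 [ 17  15  13 104 171 164 165  54  16  22  15]
 [ 17  18  16 171 165 169 164 163  24  16  11]
 [ 22  16  15 171 167 159 167 127  15  15  19]
 [ 13  17  13 106 166 154 166  63  14  17  14]
 [ 19  15  19  10 177 161 154  18  16  15  15]
 [ 17  17  15  16   8  53  17  19  15  18  12]
 [ 15  17  16  20  16  15  16  16  16  17   9]
 [ 17  13  16  16  17  15  20  18  18  17  42]
 [194   5  15  17  20  20  17  18  17  15 161]
 [165 194  20  16  13  13  16  13  15  13 173]]
[[199 192 185 181 185 191 183 186 193 199 144]
 [160 192 190 181 186 190 190 185 184 194 193]
 [140 192 192 189 185 185 196 188 185 185 191]
 [200 19
[... 1516 characters left out ...]
 206 203 203 194 198 200 194 194 194 200]
 [200 206 201 203 193 198 201 195 194 198 197]
 [200 207 201 204 194 198 200 193 195 197 198]
 [200 204 200 204 196 198 201 197 193 199 193]
 [200 201 200 207 188 159 175 196 194 197 195]
 [200 200 198 122  99 104 106 109 197 195 195]
 [200 200 202 100  91  81  84 106 185 195 194]
 [199 197 202  82  67 164 155  81 171 195 195]
 [199 198 200 146 167 163 161 161 196 196 197]
 [201 198 199 202 154 160 163 172 197 198 198]
 [201 198 199 202 201 196 199 201 195 199 199]
 [202 197 198 200 200 198 201 199 195 199 200]
 [203 199 201 201 200 199 200 202 195 199 199]
 [204 199 202 201 202 201 203 204 199 202 204]
 [219 213 190 190 167 165 169 147 141 121 121]]
```

View pics/c1.png

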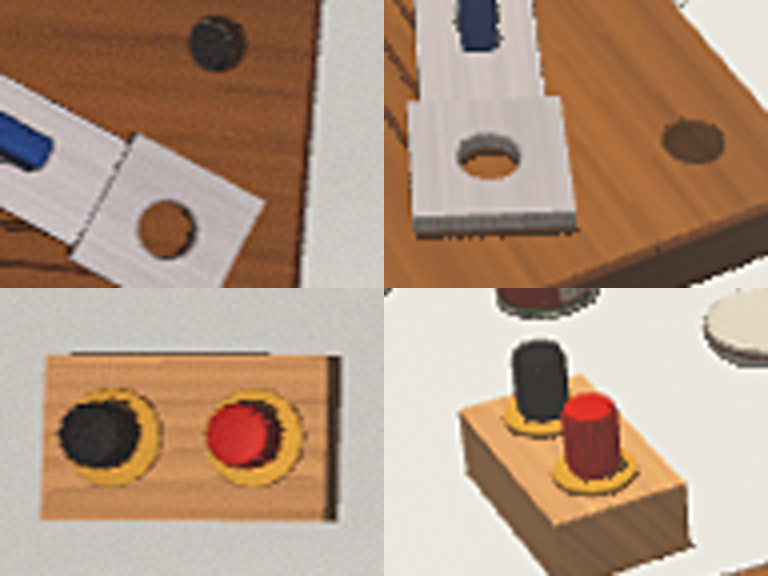

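The crops show the plate hole at top (427.8,283.3) and side (328.2,323), and the board hole at top (439.8,236.6) and side (379.2,319.5). Red is in the stand hole nearer the board.

```bash
python3 - <<'E'
from h import *
F={n:grab(n) for n in('top','side')}
px=dict(B=((439.8,236.55),(379.2,319.5),28),G=((427.8,283.3),(328.2,323),37))
P={}
for k,(a,b,z) in px.items():
    p,q=ray(F['top'],a,z),ray(F['side'],b,z);P[k]=(p+q)/2;print(k,p.round(1),q.round(1))
# red top face centre
f=F['top'];H=hsv(f);print('red v',H[264:281,228:246,2][::3,::2].tolist())
cs=((232.5,271.5)) 
for n,uv in(('top',(225-48+237/4,271-36+(435-288)/4)),('side',(245-48+(590-384)/4,210-36+(407-288)/4))):
    print('red top',n,ray(F[n],uv,80).round(1))
# collar (yellow) outline centre in top
h,s,v=H[...,0],H[...,1],H[...,2]
m=((h>18)&(h<32)&(s>150)&(v>120)).astype(np.uint8)
for n,(cx,cy) in (('red',(238,271)),('blk',(203,271))):
    mm=np.zeros_like(m);mm[cy-16:cy+17,cx-17:cx+18]=m[cy-16:cy+17,cx-17:cx+18]
    ys,xs=np.nonzero(mm);hull=cv2.convexHull(np.c_[xs,ys].astype(np.float32)); e=cv2.fitEllipse(hull);print(n,'collar',e,ray(f,e[0],44).round(1))
# board direction from top-face corners (top view) by outline
m=((h<18)&(s>90)&(v>40)).astype(np.uint8); m=cv2.morphologyEx(m,cv2.MORPH_CLOSE,np.ones((9,9)))
c,st,l=blob(m,(380,290));l=l.astype(np.uint8)
r=cv2.approxPolyDP(cv2.convexHull(cv2.findContours(l,0,1)[0][0]),6,True)[:,0];print(st,r.tolist());
for u in r: print(ray(f,u,28).round(1))
# bar
for n in F:
    H=hsv(F[n]);mb=(H[...,0]>100)&(H[...,0]<130)&(H[...,1]>120);c,st,l=blob(mb,(370,249) if n=='top' else (323,265))
    r=cv2.boxPoints(cv2.minAreaRect(np.argwhere(l)[:,::-1].astype(np.float32)));print(n,[ray(F[n],u,79).round(1)[:2].tolist() for u in r])
print('hinge ring',ray(F['top'],(317.5,223),37).round(1))
E
```

```text
B [501.8 -45.   28. ] [500.3 -44.8  28. ]
G [422.5 -20.5  37. ] [423.8 -15.6  37. ]
red v [[192, 192, 186, 113, 157, 90, 88, 77, 68], [202, 163, 184, 185, 193, 194, 206, 152, 73], [175, 180, 189, 196, 197, 202, 207, 209, 65], [180, 183, 187, 193, 198, 207, 215, 208, 60], [206, 151, 198, 194, 208, 212, 212, 93, 64], [210, 202, 214, 112, 124, 79, 73, 119, 239]]
red top top [444.9 293.5  80. ]
red top side [445.  293.2  80. ]
red collar ((239.43043518066406, 272.0616455078125), (22.177875518798828, 23.56617546081543), 65.22281646728516) [445.6 295.   44. ]
blk collar ((203.407958984375, 271.68603515625), (22.377525329589844, 24.089994430541992), 46.82590103149414) [447.1 355.8  44. ]
[421 276  13  14 142] [[430, 277], [432, 286], [423, 289], [421, 280]]
[433.2 -26.1  28. ]
[418.  -28.9  28. ]
[413.1 -13.6  28. ]
[428.3 -10.7  28. ]
top [[499.0, 132.1], [511.7, 125.2], [459.6, 30.5], [447.0, 37.5]]
side [[497.6, 129.5], [510.4, 123.9], [448.7, 18.4], [437.4, 23.6]]
hinge ring [527.3 163.3  37. ]
```

send_rows(
  motion=[
    {"rz": 0.33,"gripper": -1},
    {"rz": 0.33},
    {"rz": 0.33},
    {"rz": 0.33},
    {"rz": 0.33},
    {"rz": 0.33},
    {"rz": 0.33},
    {"rz": 0.33},
    {"rz": 0.33},
    {"rz": 0.33},
  ],
)

```text
invalid input at $.motion[0]: expected keys tx, ty, tz, rx, ry, rz, gripper
```

send_rows(
  motion=[
    {"tx": -0.057,"ty": 0.0935},
    {"tx": -0.057,"ty": 0.0935},
    {"tx": -0.057,"ty": 0.0935},
    {"tx": -0.057,"ty": 0.0935},
    {"tx": -0.057,"ty": 0.0935},
    {"tx": -0.057,"ty": 0.0935},
    {"tx": -0.057,"ty": 0.0935},
    {"tx": -0.057,"ty": 0.0935},
    {"tx": -0.057,"ty": 0.0935},
    {"tx": -0.057,"ty": 0.0935},
    {},
  ],
)

```text
invalid input at $.motion[0]: expected keys tx, ty, tz, rx, ry, rz, gripper
```

send_rows(
  motion=[
    {"tx": 0,"ty": 0,"tz": 0,"rx": 0,"ry": 0,"rz": 0.33,"gripper": -1},
    {"tx": 0,"ty": 0,"tz": 0,"rx": 0,"ry": 0,"rz": 0.33,"gripper": -1},
    {"tx": 0,"ty": 0,"tz": 0,"rx": 0,"ry": 0,"rz": 0.33,"gripper": -1},
    {"tx": 0,"ty": 0,"tz": 0,"rx": 0,"ry": 0,"rz": 0.33,"gripper": -1},
    {"tx": 0,"ty": 0,"tz": 0,"rx": 0,"ry": 0,"rz": 0.33,"gripper": -1},
    {"tx": 0,"ty": 0,"tz": 0,"rx": 0,"ry": 0,"rz": 0.33,"gripper": -1},
    {"tx": 0,"ty": 0,"tz": 0,"rx": 0,"ry": 0,"rz": 0.33,"gripper": -1},
    {"tx": 0,"ty": 0,"tz": 0,"rx": 0,"ry": 0,"rz": 0.33,"gripper": -1},
    {"tx": 0,"ty": 0,"tz": 0,"rx": 0,"ry": 0,"rz": 0.33,"gripper": -1},
    {"tx": 0,"ty": 0,"tz": 0,"rx": 0,"ry": 0,"rz": 0.33,"gripper": -1},
  ],
)

```text
time_s: 1.55
ee_pos: [203.5, 537.7, 213.9]
ee_rot: [180.0, 0.0, 59.9]
force: [-0.7, 0.4, -0.5]
gripper_width: 90.8
gripper_force: 0.0
```

send_rows(
  motion=[
    {"tx": -0.057,"ty": 0.0935,"tz": 0,"rx": 0,"ry": 0,"rz": 0,"gripper": -1},
    {"tx": -0.057,"ty": 0.0935,"tz": 0,"rx": 0,"ry": 0,"rz": 0,"gripper": -1},
    {"tx": -0.057,"ty": 0.0935,"tz": 0,"rx": 0,"ry": 0,"rz": 0,"gripper": -1},
    {"tx": -0.057,"ty": 0.0935,"tz": 0,"rx": 0,"ry": 0,"rz": 0,"gripper": -1},
    {"tx": -0.057,"ty": 0.0935,"tz": 0,"rx": 0,"ry": 0,"rz": 0,"gripper": -1},
    {"tx": -0.057,"ty": 0.0935,"tz": 0,"rx": 0,"ry": 0,"rz": 0,"gripper": -1},
    {"tx": -0.057,"ty": 0.0935,"tz": 0,"rx": 0,"ry": 0,"rz": 0,"gripper": -1},
    {"tx": -0.057,"ty": 0.0935,"tz": 0,"rx": 0,"ry": 0,"rz": 0,"gripper": -1},
    {"tx": -0.057,"ty": 0.0935,"tz": 0,"rx": 0,"ry": 0,"rz": 0,"gripper": -1},
    {"tx": -0.057,"ty": 0.0935,"tz": 0,"rx": 0,"ry": 0,"rz": 0,"gripper": -1},
    {"tx": 0,"ty": 0,"tz": 0,"rx": 0,"ry": 0,"rz": 0,"gripper": -1},
  ],
)

```text
time_s: 2.92
ee_pos: [469.5, 55.7, 213.8]
ee_rot: [180.0, 0.0, 60.0]
force: [-1.0, 0.2, 0.3]
gripper_width: 91.1
gripper_force: 0.0
```

send_rows(
  motion=[
    {"tx": 0.004,"ty": -0.006,"tz": 0.08,"rx": 0,"ry": 0,"rz": 0,"gripper": -1},
    {"tx": 0,"ty": 0,"tz": 0.1,"rx": 0,"ry": 0,"rz": 0,"gripper": -1},
    {"tx": 0,"ty": 0,"tz": 0.08,"rx": 0,"ry": 0,"rz": 0,"gripper": -1},
    {"tx": 0,"ty": 0,"tz": 0.05,"rx": 0,"ry": 0,"rz": 0,"gripper": -1},
    {"tx": 0,"ty": 0,"tz": 0.03,"rx": 0,"ry": 0,"rz": 0,"gripper": -1},
    {"tx": 0,"ty": 0,"tz": 0,"rx": 0,"ry": 0,"rz": 0,"gripper": -1},
  ],
)

```text
time_s: 3.68
ee_pos: [465.2, 62.6, 43.1]
ee_rot: [-179.8, 0.1, 60.3]
force: [0.6, 0.9, 0.3]
gripper_width: 91.7
gripper_force: 0.0
```

```bash
python3 -c "
from h import *
grab('side','s1.png')"
```

```text
(no output)
```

View pics/s1.png

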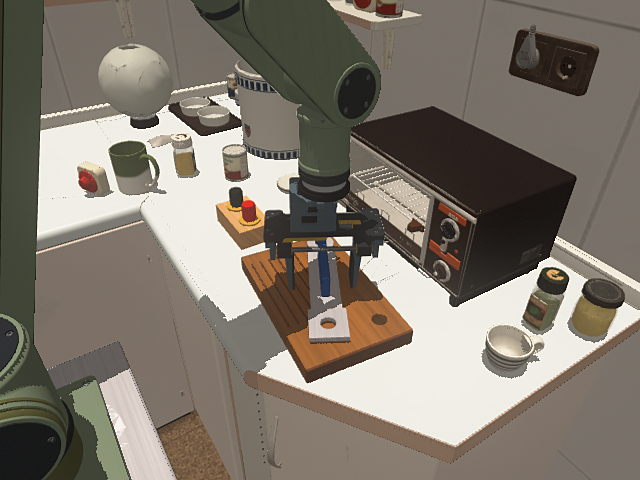

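The side view shows the fingers at about (292,275) and (358,265), straddling the blue bar at (323,265) and clear of the oven. I'll close the gripper.

send_rows(
  motion=[
    {"tx": 0,"ty": 0,"tz": 0,"rx": 0,"ry": 0,"rz": 0,"gripper": 1},
    {"tx": 0,"ty": 0,"tz": 0,"rx": 0,"ry": 0,"rz": 0,"gripper": 1},
    {"tx": 0,"ty": 0,"tz": 0,"rx": 0,"ry": 0,"rz": 0,"gripper": 1},
    {"tx": 0,"ty": 0,"tz": 0,"rx": 0,"ry": 0,"rz": 0,"gripper": 1},
    {"tx": 0,"ty": 0,"tz": 0,"rx": 0,"ry": 0,"rz": 0,"gripper": 1},
    {"tx": 0,"ty": 0,"tz": 0,"rx": 0,"ry": 0,"rz": 0,"gripper": 1},
    {"tx": 0,"ty": 0,"tz": 0,"rx": 0,"ry": 0,"rz": 0,"gripper": 1},
  ],
  grip_force=12,
)

```text
time_s: 4.6
ee_pos: [466.6, 61.7, 43.9]
ee_rot: [-180.0, -0.0, 60.3]
force: [0.5, 1.0, -0.6]
gripper_width: 24.1
gripper_force: 0.0
```

```bash
python3 -c "
from h import *
print([np.r_[env.state()['ee_pos'],env.state()['ee_rot'][2],env.state()['gripper_width']].round(1) for _ in range(2) if grab('top')])
f=grab('side');H=hsv(f);m=(H[...,1]>60)|(H[...,2]<150)
c,s,l=blob(m[300:345,300:345],(28,23));print(c+300,s)
"
```

```text
[array([466.5,  61.7,  43.9,  60.3,  20.1]), array([466.7,  61.6,  43.9,  60.3,  15.9])]
[326.82758621 322.82758621] [ 19  17  17  12 145]
```

send_rows(
  motion=[
    {"tx": 0,"ty": 0,"tz": 0,"rx": 0,"ry": 0,"rz": 0,"gripper": 1},
    {"tx": 0,"ty": 0,"tz": 0,"rx": 0,"ry": 0,"rz": 0,"gripper": 1},
    {"tx": 0.0003,"ty": 0.0117,"tz": 0,"rx": 0,"ry": 0,"rz": -0.0946,"gripper": 1},
    {"tx": 0.0003,"ty": 0.0117,"tz": 0,"rx": 0,"ry": 0,"rz": -0.0946,"gripper": 1},
    {"tx": 0.0003,"ty": 0.0117,"tz": 0,"rx": 0,"ry": 0,"rz": -0.0946,"gripper": 1},
    {"tx": 0.0003,"ty": 0.0117,"tz": 0,"rx": 0,"ry": 0,"rz": -0.0946,"gripper": 1},
  ],
)

```text
time_s: 5.5
ee_pos: [488.1, 51.7, 43.9]
ee_rot: [180.0, 0.0, 71.7]
force: [1.1, -2.6, -0.4]
gripper_width: 14.5
gripper_force: 12.1
```

Gripped and swinging, and the forces are small.

send_rows(
  motion=[
    {"tx": 0.0003,"ty": 0.0117,"tz": 0,"rx": 0,"ry": 0,"rz": -0.0946,"gripper": 1},
    {"tx": 0.0003,"ty": 0.0117,"tz": 0,"rx": 0,"ry": 0,"rz": -0.0946,"gripper": 1},
    {"tx": 0.0003,"ty": 0.0117,"tz": 0,"rx": 0,"ry": 0,"rz": -0.0946,"gripper": 1},
    {"tx": 0.0003,"ty": 0.0117,"tz": 0,"rx": 0,"ry": 0,"rz": -0.0946,"gripper": 1},
    {"tx": 0,"ty": 0,"tz": 0,"rx": 0,"ry": 0,"rz": 0,"gripper": 1},
    {"tx": 0,"ty": 0,"tz": 0,"rx": 0,"ry": 0,"rz": 0,"gripper": 1},
  ],
)

```text
time_s: 6.25
ee_pos: [511.7, 46.1, 44.0]
ee_rot: [179.9, 0.1, 83.0]
force: [2.9, -5.8, -2.6]
gripper_width: 14.3
gripper_force: 12.0
```

```bash
python3 -c "
from h import *
ims=[]
for n,p,z in(('top',(501,-45,37),37),('side',(501,-45,37),37)):
    f=grab(n);u=proj(f,p);print(n,'board mouth px',proj(f,(501.0,-45,28)),'plate target px',u)
    x,y=u.round().astype(int)
    ims.append(cv2.resize(f['frame'][y-36:y+36,x-48:x+48,::-1],None,fx=4,fy=4,interpolation=cv2.INTER_CUBIC))
    H=hsv(f);m=(H[...,1]>60)|(H[...,2]<150)
    c,s,l=blob(m[y-17:y+18,x-17:x+18],(17,17));c=c+(x-17,y-17);print(c,s,ray(f,c,37).round(1))
cv2.imwrite('pics/c2.png',np.hstack(ims))
"
```

```text
top board mouth px [439.83004539 237.02060564] plate target px [440.81012112 236.50422139]
[441.54058193 229.63246554] [  0   0  35  26 653] [512.7 -46.6  37. ]
side board mouth px [379.64545489 319.38586224] plate target px [380.10604907 315.26011363]
[377.5971223  313.91366906] [  7  11  16  11 139] [499.5 -40.6  37. ]
```

View pics/c2.png

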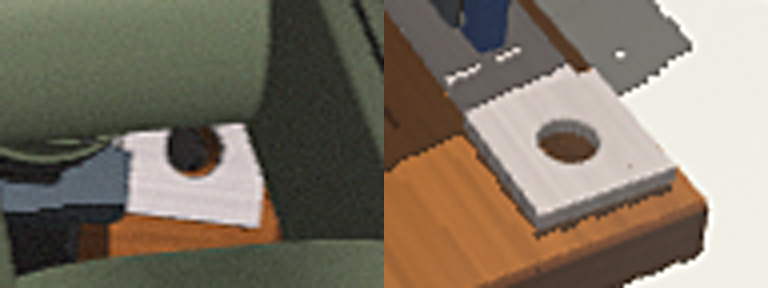

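The side crop shows the plate hole centred at about (378,314), against an expected (380,315). The top crop shows the dark board hole almost filling the plate hole, with the plate about 2 to 3 mm short towards +x. I'll add a small swing, let go and retreat upward.

send_rows(
  motion=[
    {"tx": 0,"ty": 0.003,"tz": 0,"rx": 0,"ry": 0,"rz": -0.023,"gripper": 1},
    {"tx": 0,"ty": 0,"tz": 0,"rx": 0,"ry": 0,"rz": 0,"gripper": 1},
    {"tx": 0,"ty": 0,"tz": 0,"rx": 0,"ry": 0,"rz": 0,"gripper": -1},
    {"tx": 0,"ty": 0,"tz": 0,"rx": 0,"ry": 0,"rz": 0,"gripper": -1},
    {"tx": 0,"ty": 0,"tz": 0,"rx": 0,"ry": 0,"rz": 0,"gripper": -1},
    {"tx": 0,"ty": 0,"tz": 0,"rx": 0,"ry": 0,"rz": 0,"gripper": -1},
    {"tx": 0,"ty": 0,"tz": -0.05,"rx": 0,"ry": 0,"rz": 0,"gripper": -1},
    {"tx": 0,"ty": 0,"tz": -0.1,"rx": 0,"ry": 0,"rz": 0,"gripper": -1},
    {"tx": 0,"ty": 0,"tz": -0.1,"rx": 0,"ry": 0,"rz": 0,"gripper": -1},
    {"tx": 0,"ty": 0,"tz": -0.05,"rx": 0,"ry": 0,"rz": 0,"gripper": -1},
    {"tx": 0,"ty": 0,"tz": 0,"rx": 0,"ry": 0,"rz": 0,"gripper": -1},
  ],
)

```text
time_s: 7.72
ee_pos: [513.3, 47.1, 195.9]
ee_rot: [179.7, -0.1, 83.7]
force: [-0.3, 0.8, -1.1]
gripper_width: 91.1
gripper_force: 0.0
```

send_rows(
  motion=[
    {"tx": 0.095,"ty": -0.038,"tz": 0,"rx": 0,"ry": 0,"rz": 0,"gripper": -1},
    {"tx": 0.095,"ty": -0.038,"tz": 0,"rx": 0,"ry": 0,"rz": 0,"gripper": -1},
    {"tx": 0.095,"ty": -0.038,"tz": 0,"rx": 0,"ry": 0,"rz": 0,"gripper": -1},
    {"tx": 0.095,"ty": -0.038,"tz": 0,"rx": 0,"ry": 0,"rz": 0,"gripper": -1},
    {"tx": 0.095,"ty": -0.038,"tz": 0,"rx": 0,"ry": 0,"rz": 0,"gripper": -1},
    {"tx": 0,"ty": 0,"tz": 0,"rx": 0,"ry": 0,"rz": 0,"gripper": -1},
    {"tx": 0,"ty": 0,"tz": 0,"rx": 0,"ry": 0,"rz": 0,"gripper": -1},
  ],
)

```text
time_s: 8.6
ee_pos: [443.3, 292.7, 192.5]
ee_rot: [-179.9, 0.1, 83.7]
force: [-0.5, -0.3, 0.7]
gripper_width: 91.0
gripper_force: 0.0
```

```bash
python3 -c "
from h import *
ims=[]
for n in('top','side'):
    f=grab(n);x,y=proj(f,(501,-45,37)).round().astype(int)
    ims.append(cv2.resize(f['frame'][y-36:y+36,x-48:x+48,::-1],None,fx=4,fy=4,interpolation=cv2.INTER_CUBIC))
    H=hsv(f);m=(H[...,1]>60)|(H[...,2]<150)
    c,s,l=blob(m[y-14:y+15,x-14:x+15],(14,14));c=c+(x-14,y-14);print(c,s,ray(f,c,37).round(1))
    x,y=proj(f,(445,294,70)).round().astype(int)
    ims.append(cv2.resize(f['frame'][y-36:y+36,x-48:x+48,::-1],None,fx=4,fy=4,interpolation=cv2.INTER_CUBIC))
cv2.imwrite('pics/c3.png',np.vstack([np.hstack(ims[:2]),np.hstack(ims[2:])]));print(env.state()['ee_pos'],env.state()['ee_rot'])
"
```

```text
[441.25625 236.575  ] [  8   7  14  14 160] [500.9 -45.7  37. ]
[378.78518519 313.35555556] [  5   7  16  11 135] [501.9 -40.6  37. ]
[443.99107151 292.11890233 193.21405717] [-1.79942649e+02  7.17168059e-02  8.35883000e+01]
```

View pics/c3.png

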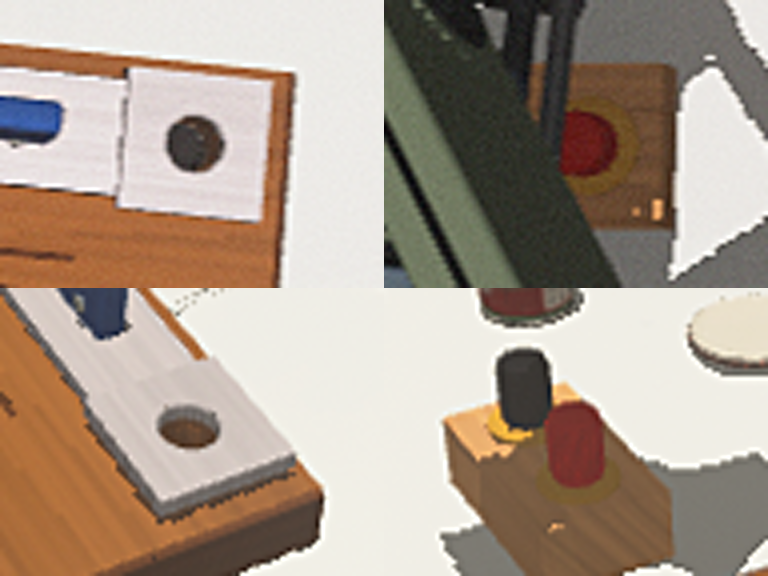

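The top crop shows the plate hole at (441.3,236.6), which is (500.9,-45.7) and within 1 mm of the board hole. The dark bore fills it. Red and black still stand in the stand. Next is the red grasp.

send_rows(
  motion=[
    {"tx": 0.0035,"ty": 0.003,"tz": 0.07,"rx": 0,"ry": 0,"rz": 0,"gripper": -1},
    {"tx": 0,"ty": 0,"tz": 0.1,"rx": 0,"ry": 0,"rz": 0,"gripper": -1},
    {"tx": 0,"ty": 0,"tz": 0.07,"rx": 0,"ry": 0,"rz": 0,"gripper": -1},
    {"tx": 0,"ty": 0,"tz": 0.03,"rx": 0,"ry": 0,"rz": 0,"gripper": -1},
    {"tx": 0,"ty": 0,"tz": 0.018,"rx": 0,"ry": 0,"rz": 0,"gripper": -1},
    {"tx": 0,"ty": 0,"tz": 0,"rx": 0,"ry": 0,"rz": 0,"gripper": -1},
    {"tx": 0,"ty": 0,"tz": 0,"rx": 0,"ry": 0,"rz": 0,"gripper": -1},
  ],
)

```text
time_s: 9.57
ee_pos: [446.5, 295.5, 51.1]
ee_rot: [179.9, -0.1, 83.7]
force: [0.2, -0.4, 0.1]
gripper_width: 91.2
gripper_force: 0.0
```

send_rows(
  motion=[
    {"tx": 0,"ty": 0,"tz": 0.005,"rx": 0,"ry": 0,"rz": 0,"gripper": 1},
    {"tx": 0,"ty": 0,"tz": 0,"rx": 0,"ry": 0,"rz": 0,"gripper": 1},
    {"tx": 0,"ty": 0,"tz": 0,"rx": 0,"ry": 0,"rz": 0,"gripper": 1},
    {"tx": 0,"ty": 0,"tz": 0,"rx": 0,"ry": 0,"rz": 0,"gripper": 1},
    {"tx": 0,"ty": 0,"tz": 0,"rx": 0,"ry": 0,"rz": 0,"gripper": 1},
    {"tx": 0,"ty": 0,"tz": 0,"rx": 0,"ry": 0,"rz": 0,"gripper": 1},
    {"tx": 0,"ty": 0,"tz": 0,"rx": 0,"ry": 0,"rz": 0,"gripper": 1},
    {"tx": 0,"ty": 0,"tz": 0,"rx": 0,"ry": 0,"rz": 0,"gripper": 1},
    {"tx": 0,"ty": 0,"tz": 0,"rx": 0,"ry": 0,"rz": 0,"gripper": 1},
  ],
  grip_force=20,
)

```text
time_s: 10.7
ee_pos: [445.7, 295.0, 47.5]
ee_rot: [180.0, -0.0, 83.7]
force: [0.7, 0.3, 0.8]
gripper_width: 25.6
gripper_force: 20.0
```

send_rows(
  motion=[
    {"tx": 0,"ty": 0,"tz": -0.05,"rx": 0,"ry": 0,"rz": 0,"gripper": 1},
    {"tx": 0,"ty": 0,"tz": -0.08,"rx": 0,"ry": 0,"rz": 0,"gripper": 1},
    {"tx": 0,"ty": 0,"tz": -0.08,"rx": 0,"ry": 0,"rz": 0,"gripper": 1},
    {"tx": 0,"ty": 0,"tz": -0.04,"rx": 0,"ry": 0,"rz": 0,"gripper": 1},
    {"tx": 0,"ty": 0,"tz": 0,"rx": 0,"ry": 0,"rz": 0,"gripper": 1},
  ],
)

```text
time_s: 11.32
ee_pos: [446.4, 295.5, 173.9]
ee_rot: [179.8, -0.1, 83.7]
force: [-0.6, 0.4, -0.8]
gripper_width: 25.3
gripper_force: 20.0
```

send_rows(
  motion=[
    {"tx": -0.0946,"ty": 0.0263,"tz": 0,"rx": 0,"ry": 0,"rz": 0,"gripper": 1},
    {"tx": -0.0946,"ty": 0.0263,"tz": 0,"rx": 0,"ry": 0,"rz": 0,"gripper": 1},
    {"tx": -0.0946,"ty": 0.0263,"tz": 0,"rx": 0,"ry": 0,"rz": 0,"gripper": 1},
    {"tx": -0.0946,"ty": 0.0263,"tz": 0,"rx": 0,"ry": 0,"rz": 0,"gripper": 1},
    {"tx": -0.0946,"ty": 0.0263,"tz": 0,"rx": 0,"ry": 0,"rz": 0,"gripper": 1},
    {"tx": -0.0946,"ty": 0.0263,"tz": 0,"rx": 0,"ry": 0,"rz": 0,"gripper": 1},
    {"tx": -0.0946,"ty": 0.0263,"tz": 0,"rx": 0,"ry": 0,"rz": 0,"gripper": 1},
    {"tx": 0,"ty": 0,"tz": 0,"rx": 0,"ry": 0,"rz": 0,"gripper": 1},
    {"tx": 0,"ty": 0,"tz": 0,"rx": 0,"ry": 0,"rz": 0,"gripper": 1},
  ],
)

```text
time_s: 12.45
ee_pos: [499.7, -43.9, 171.2]
ee_rot: [-179.8, -0.0, 83.6]
force: [-0.3, -0.1, -0.3]
gripper_width: 25.3
gripper_force: 20.0
```

send_rows(
  motion=[
    {"tx": 0,"ty": 0.002,"tz": 0.06,"rx": 0,"ry": 0,"rz": 0,"gripper": 1},
    {"tx": 0,"ty": 0,"tz": 0.07,"rx": 0,"ry": 0,"rz": 0,"gripper": 1},
    {"tx": 0,"ty": 0,"tz": 0.035,"rx": 0,"ry": 0,"rz": 0,"gripper": 1},
    {"tx": 0,"ty": 0,"tz": 0,"rx": 0,"ry": 0,"rz": 0,"gripper": 1},
    {"tx": 0,"ty": 0,"tz": 0,"rx": 0,"ry": 0,"rz": 0,"gripper": 1},
  ],
)

```text
time_s: 13.08
ee_pos: [502.1, -43.5, 90.5]
ee_rot: [179.9, -0.0, 83.7]
force: [0.1, 0.4, -1.1]
gripper_width: 25.4
gripper_force: 20.0
```

```bash
python3 -c "
from h import *
f=grab('side');s=env.state();print(s['ee_pos'],s['force'])
x,y=proj(f,(501,-45,50)).round().astype(int);print(x,y,proj(f,(501.3,-45,37)),proj(f,(501.3,-45,s['ee_pos'][2]-39.5)))
cv2.imwrite('pics/c4.png',cv2.resize(f['frame'][y-50:y+40,x-60:x+60,::-1],None,fx=5,fy=5,interpolation=cv2.INTER_CUBIC))
"
```

```text
[502.29056934 -43.76397999  90.80953   ] [ 0.56282233  0.26046864 -0.6786175 ]
381 309 [380.25796805 315.18621364] [381.00510849 308.50804501]
```

View pics/c4.png

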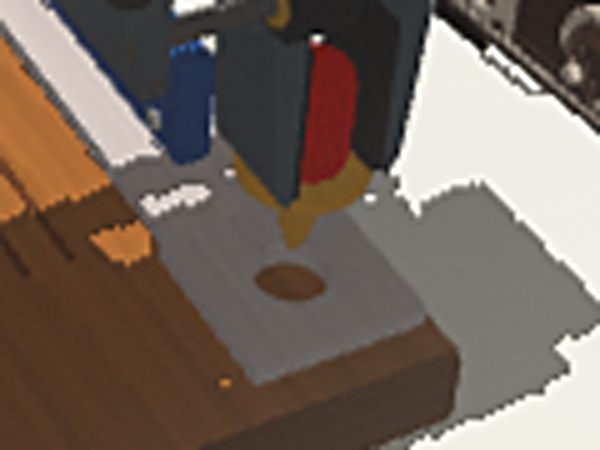

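The crop shows the tip at (379.6,308.6) directly above the plate hole at (379.2,315.4), with the horizontal offset matching the prediction to under 1 px. I'll lower it.

send_rows(
  motion=[
    {"tx": 0,"ty": 0,"tz": 0.03,"rx": 0,"ry": 0,"rz": 0,"gripper": 1},
    {"tx": 0,"ty": 0,"tz": 0.025,"rx": 0,"ry": 0,"rz": 0,"gripper": 1},
    {"tx": 0,"ty": 0,"tz": 0.015,"rx": 0,"ry": 0,"rz": 0,"gripper": 1},
    {"tx": 0,"ty": 0,"tz": 0.01,"rx": 0,"ry": 0,"rz": 0,"gripper": 1},
    {"tx": 0,"ty": 0,"tz": 0,"rx": 0,"ry": 0,"rz": 0,"gripper": 1},
    {"tx": 0,"ty": 0,"tz": 0,"rx": 0,"ry": 0,"rz": 0,"gripper": 1},
  ],
)

```text
time_s: 13.88
ee_pos: [501.9, -44.4, 50.1]
ee_rot: [180.0, -0.0, 83.7]
force: [-0.6, -0.5, -0.5]
gripper_width: 25.8
gripper_force: 20.0
```

send_rows(
  motion=[
    {"tx": 0,"ty": 0,"tz": 0.007,"rx": 0,"ry": 0,"rz": 0,"gripper": 1},
    {"tx": 0,"ty": 0,"tz": 0.003,"rx": 0,"ry": 0,"rz": 0,"gripper": 1},
    {"tx": 0,"ty": 0,"tz": 0,"rx": 0,"ry": 0,"rz": 0,"gripper": 1},
    {"tx": 0,"ty": 0,"tz": 0,"rx": 0,"ry": 0,"rz": 0,"gripper": 1},
  ],
)

```text
time_s: 14.38
ee_pos: [504.8, -44.7, 48.2]
ee_rot: [179.6, 0.0, 83.7]
force: [0.5, -0.3, 16.7]
gripper_width: 25.5
gripper_force: 20.0
```

send_rows(
  motion=[
    {"tx": 0,"ty": 0,"tz": -0.004,"rx": 0,"ry": 0,"rz": 0,"gripper": 1},
    {"tx": 0,"ty": 0,"tz": 0,"rx": 0,"ry": 0,"rz": 0,"gripper": 1},
  ],
)

```text
time_s: 14.62
ee_pos: [502.8, -44.5, 48.3]
ee_rot: [179.8, -0.0, 83.7]
force: [0.5, 0.9, 9.7]
gripper_width: 25.5
gripper_force: 20.0
```

```bash
python3 -c "
from h import *
f=grab('side');s=env.state();print(s['ee_pos'],s['force'])
x,y=381,309
cv2.imwrite('pics/c5.png',cv2.resize(f['frame'][y-50:y+40,x-60:x+60,::-1],None,fx=5,fy=5,interpolation=cv2.INTER_CUBIC))
"
```

```text
[502.78515831 -44.46453621  48.24457933] [-0.476952   -0.38397023  9.14111241]
```

View pics/c5.png

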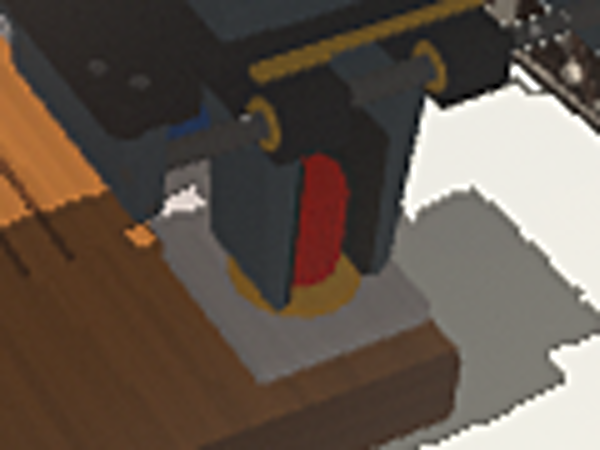

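The collar sits flush on the end plate at about (380,317). I'll release and retreat.

send_rows(
  motion=[
    {"tx": 0,"ty": 0,"tz": -0.003,"rx": 0,"ry": 0,"rz": 0,"gripper": 1},
    {"tx": 0,"ty": 0,"tz": 0,"rx": 0,"ry": 0,"rz": 0,"gripper": -1},
    {"tx": 0,"ty": 0,"tz": 0,"rx": 0,"ry": 0,"rz": 0,"gripper": -1},
    {"tx": 0,"ty": 0,"tz": 0,"rx": 0,"ry": 0,"rz": 0,"gripper": -1},
    {"tx": 0,"ty": 0,"tz": 0,"rx": 0,"ry": 0,"rz": 0,"gripper": -1},
    {"tx": 0,"ty": 0,"tz": -0.06,"rx": 0,"ry": 0,"rz": 0,"gripper": -1},
    {"tx": 0,"ty": 0,"tz": -0.1,"rx": 0,"ry": 0,"rz": 0,"gripper": -1},
    {"tx": 0,"ty": 0,"tz": -0.1,"rx": 0,"ry": 0,"rz": 0,"gripper": -1},
    {"tx": 0.05,"ty": -0.1,"tz": 0,"rx": 0,"ry": 0,"rz": 0,"gripper": -1},
    {"tx": 0.05,"ty": -0.1,"tz": 0,"rx": 0,"ry": 0,"rz": 0,"gripper": -1},
    {"tx": 0,"ty": 0,"tz": 0,"rx": 0,"ry": 0,"rz": 0,"gripper": -1},
    {"tx": 0,"ty": 0,"tz": 0,"rx": 0,"ry": 0,"rz": 0,"gripper": -1},
  ],
)

```text
time_s: 16.18
ee_pos: [408.5, 16.3, 178.8]
ee_rot: [179.9, -0.0, 83.7]
force: [0.3, -0.4, 0.3]
gripper_width: 91.3
gripper_force: 0.0
```

```bash
python3 -c "
from h import *
f=grab('side');x,y=381,309
a=cv2.resize(f['frame'][y-50:y+40,x-60:x+60,::-1],None,fx=3,fy=3,interpolation=cv2.INTER_CUBIC)
print('head top expected',proj(f,(501.3,-45,77)),'collar',proj(f,(501.3,-45,41)))
f=grab('top');x,y=proj(f,(501,-45,50)).round().astype(int)
b=cv2.resize(f['frame'][y-45:y+45,x-60:x+60,::-1],None,fx=3,fy=3,interpolation=cv2.INTER_CUBIC)
cv2.imwrite('pics/c6.png',np.hstack([a,b]))
s=env.state();print(s['ee_pos'],s['force'],s['gripper_width'])
"
```

```text
head top expected [382.38900314 296.1383734 ] collar [380.46516007 313.3342683 ]
[408.99161612  16.01206125 178.56673154] [-0.21465137 -0.6741769   0.42294774] 91.13258880867454
```

View pics/c6.png

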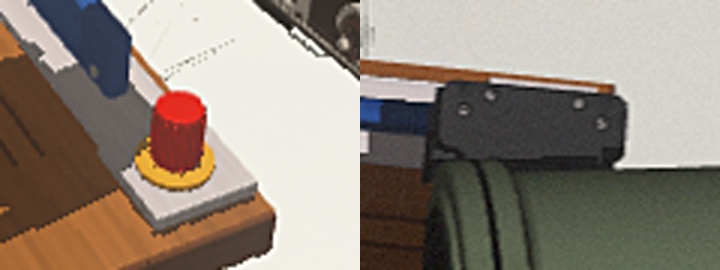

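The side crop shows the red screw upright with its collar flat on the end plate at (379,313), against an expected (380,313). The gripper is clear, so I'm handing in.

```bash
python3 -c "
from h import *
print(env.job_done())"
```

```text
the job is handed in; nothing more can be done
None
```

The guide is swung into line, the red thumbscrew sits through both holes with its collar on the end plate, and the gripper has let go; the black screw was left alone, and the job was handed in at about 16 s with no verdict shown.

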